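# Tip a cabinet door over onto the hinge-fitting board

### The job

Turn the small blue cabinet door over so that it lies blue face down on the cork-topped board, ready for its hinges. Do not pick it up: push it gently with the fingertips along the bench against the front edge of the board, stand it up on its far edge there and tip it over onto the board, so that it ends flat on the cork. Leave the other things where they stand.

Things in the scene. Friction and masses are not known exactly. Their poses are not given: they have to be found in the camera images.
- door: Loose cabinet door, flat slab 100 (x) x 130 (y) x 16 mm, about 0.16 kg; blue framed front, bare light wood back. Origin: centre of the bare back; z points out of the blue front: up at the start, when the back lies on the bench. Its +x (far) edge faces the board, 15 to 70 mm short of it, up to 0.3 rad from square to it.
- door_near (a point): middle of the door's near edge face (local -x end, half way through the 16 mm thickness). A fingertip pressed against this face carries the near edge up with it by friction, while the far edge is stopped by the board: press with 10 to 15 N along the door towards its far edge, all the way up. As the door rises its far edge slides back by its thickness, 16 mm at upright
- door_far (a point): middle of the door's far edge face (local +x end, half way through the thickness)
- board: Fixed board on the bench, 150 (x) x 200 (y) x 18 mm high: plywood, cork top, dark hardwood strip along its front edge; on its back edge a dark fence 18 mm thick, 34 mm high above the bench. Origin: centre of its underside; +x from front edge to fence, z up. Upright front face (18 mm high) at local x = -75 mm; free cork from there to x = +57 mm.
- board_edge (a point): middle of the board's top front edge (local x = -75 mm, 18 mm above the bench)
- screw_tub: open off-white tub with screws, 77 mm wide, 48 mm high; origin under its centre. Leave alone.
- paint_pot: closed paint pot, 74 mm wide, 80 mm high; origin under its centre. Leave alone.
- mug: white mug, 83 mm wide, 86 mm high; origin under its centre. Leave alone.
- screwdriver: screwdriver with a blue handle lying on the bench, 168 mm long, 24 mm high; origin under its centre. Leave alone.
- pencil: red pencil lying on the bench, 155 mm long; origin under its centre. Leave alone.
- sanding_block: cork-topped sanding block, 65 x 112 x 30 mm; origin under its centre. Leave alone.
Mind the look-alikes: they are no part of the job. Of the things shaped like the door, the blue one is meant.

How it is judged (in metres and radians):
On the way:
1. the door is tipped up between about 35 and 80 degrees, its far edge still down in front of the board's front edge (within 25 mm of it) (angle between door's own z axis and vertical between 0.6 and 1.4 rad and height (world z) of door_far below 0.03 m and x of door_far in the frame of board_edge between -0.025 and 0.01 m), for 0.1 s.
At the end, for the whole second after the job is handed in: The door lies at rest flat on the cork, blue face down (within 0.1 rad), its centre on the board at least 5 mm behind the front edge and no more than 80 mm from the board's middle line; it may overhang the front edge (angle between door's own z axis and vertical above 3.04 rad and x of door in the frame of board between -0.07 and 0.01 m and y of door in the frame of board between -0.08 and 0.08 m and z of door in the frame of board between 0.03 and 0.038 m and linear speed of door below 0.02 m/s); the robot touches nothing.
It fails at once if the fingers press on the door with more than 50 N (contact force between the fingers and door above 50 N).
It fails at once if the door is lifted clear: its near and far edges are both more than 45 mm above the bench (height (world z) of each of door_near, door_far above 0.045 m).
It fails at once if one of the other things (screw tub, paint pot, mug, screwdriver, sanding block, pencil) is moved more than 30 mm (distance of any of screw_tub, paint_pot, mug, screwdriver, sanding_block, pencil from where it was at the start of the episode above 0.03 m).
It also fails if it takes over 72 s, if anything falls off the work surface, if the arm or the gripper's body presses on something with over 40 N, if the wrist force passes 120 N, or if a joint passes its speed limit or range.

### The arm

A 7-joint arm with a two-finger parallel gripper is mounted at the origin on a cart in front of the work surface, level with it; the furniture and walls round the work are solid. World frame = base frame: x ahead of the robot, y to its left, z up, the work surface at z = 0. Lengths are in m, angles in degrees, forces in N, time in s.
With the tool pointing down it reaches from about 0.425 to 0.875 m from the base axis. Payload 4.7 kg.
Tool frame: the origin (TCP) lies at the very end of the fingers, on their centre line; the grasp point (between the pads) lies 19 mm behind it (env.grip_point_offset is the distance from the TCP to the grasp point, in m); z points along the fingers, y is the line along which they close (so a half turn about z gives the same grasp; the last joint's range is limited). The gripper opens to 87 mm and grips with 3 to 60 N. Pads are 19 mm wide; open, the fingers measure 117 mm over their backs; the gripper's body (75 mm by 190 mm) begins 51 mm behind the grasp point.
Start: joints at [69.334, 18.392, -4.016, 83.108, 1.295, 78.541, -3.26], TCP at [0.238, -0.605, 0.186] pointing down, gripper open.
Joint ranges: [-163.93, 163.93], [-17.29, 119.83], [-79.2, 71.16], [3.27, 140.29], [-89.18, 269.18], [5.43, 117.66], [-154.24, 154.24]. Speed limits (degrees/s): [147.25, 147.25, 180, 180, 180, 180, 180].

### API

Orientations are given as [roll, pitch, yaw] about the fixed x, y, z axes, in that order (R = Rz(yaw) Ry(pitch) Rx(roll)).
In Python, from cell import env gives the robot as it stands.
- The arm moves only by the tool jog_arm, never from a script. Its argument "motion" is a list of rows, each an object of numbers: "x", "y", "z": the shift along the tool's x, y, z in cm; "ax", "ay", "az": the turn, a rotation vector about the tool's x, y, z in degrees. In form: [{"x": .., "y": .., "z": .., "ax": .., "ay": .., "az": ..}, ...]. A call has exactly 5 rows; each row shifts and turns the commanded pose from where the row before left it, along the tool's axes as they then stand; what a row does not reach is not made up. A row lasts 1/10 s, in which the tool goes at most 50 mm and 8.59 degrees, less where a joint would pass 70% of its speed; a pose out of reach is approached as far as the arm can. A call is refused whole if a number of a shift passes 5 or a number of a turn 8.59, either way. A call with a gripper value outside its range is refused whole. "claw" is the gripper command: -1 is shut, 1 is fully open, values between are in proportion, set as the call begins (left out, the last holds). The fingers move at their own pace and stop on an object; "squeeze" is the grip in N (left out, the last holds). Time passes only in rows, so rows that do not move let the fingers close, or fill a call up. It gives the time, the measured TCP pose, the force, the opening and the grip force at its end, in the units of the state.
- env.get_obs(): the state, without advancing time (a new reading comes with each control period).
- env.read_camera(name): name is "scene" or "top" or "wrist"; returns the picture (480x640x3 uint8, red, green, blue); there is no depth.
- env.camera_params(name): a dict with "fx", "fy", "cx", "cy" (pixels), "extrinsics" (4x4, takes a point from world to camera coordinates). Camera axes: x right, y up, looking along -z (the intrinsics and any distortion apply to the point x, -y, -z); pixel columns grow to the right and rows downward; lengths in m; the calibration is good to about 2 mm. A picture is of the moment at which its call begins: read the wrist's pose just before it. camera_params takes no time and is no camera call; for the wrist camera it gives the pose at the moment of the call.
- env.sign_off(): hands the job in; it is judged then, once.
The state is a dict: "time_s": time; "qpos": joint angles; "joint_velocities": joint speeds; "effort": joint torques, N m; "tool_pos": TCP position; "tool_rot": TCP orientation; "force": force on the tool from outside, world axes, zero at the start; "wrist_torque": the same for the moment, N m; "grip_width": finger opening in m; "grasp_force": force on a finger pad.
Only numpy, scipy, OpenCV 4.12 (cv2) and the standard library are available. Lean on these libraries where they do the work, as an engineer would, in place of code of your own. Each camera call takes 0.05 s, during which the arm holds its last target. There are 200 camera calls.

## Working session

There is one attempt and no reset: what is moved stays moved. The work goes in short steps, Python scripts to look and compute and a tool call to move; the robot and the scene stay as the last step left them, time stands still between calls to the robot, and variables do not carry over. Pictures are saved under pics/ and viewed, at most 10 in all, crops included, and the job is handed in when it is done.

Besides the shell and the picture viewer there is one more tool, called as a command line: name --argument value ..., lists and objects as JSON in quotes. jog_arm: Moves the arm, as the interface text tells. Its arguments: {"type":"object","properties":{"motion":{"type":"array"},"claw":{"type":"number"},"squeeze":{"type":"number"}},"required":["motion"]}

```bash
ls; mkdir -p pics
python3 - <<'E'
from cell import env
import cv2,numpy as np
print(env.get_obs())
ims=[]
for n in("scene","top"):
    im=env.read_camera(n); np.save(f'pics/{n}.npy',im); cv2.imwrite(f'pics/{n}0.png',im[:,:,::-1]); p=env.camera_params(n);print(n,p)
E
```

```text
pics
{'time_s': 0.0, 'qpos': array([69.33521347, 18.43917921, -4.01441893, 83.17548254,  1.29645795,
       78.5404647 , -3.259358  ]), 'joint_velocities': array([ 0.03573813, -0.05240971,  0.04125986, -0.11686655,  0.03950344,
        0.10097847,  0.00189512]), 'effort': array([ 5.74469232e-04, -4.91284740e+01, -4.03621383e-01, -3.12527883e+01,
       -6.39656698e-02,  4.37753170e-02,  1.75606178e-04]), 'tool_pos': array([ 0.23763547, -0.60432945,  0.184455  ]), 'tool_rot': array([-1.79890194e+02,  7.55029060e-03,  2.14744335e+01]), 'force': array([-0.5426813 ,  0.23382463,  0.6315377 ]), 'wrist_torque': array([-0.0418812 ,  0.03469588,  0.02377774]), 'grasp_force': 0.0, 'grip_width': 0.08711466635048716}
scene {'fx': 436.98861224848264, 'fy': 436.98861224848264, 'cx': 310.66721468277814, 'cy': 240.3115869360353, 'extrinsics': array([[-0.58015774, -0.81449842,  0.00305349,  0.15484476],
       [ 0.37657317, -0.26490075,  0.88770504, -0.2863861 ],
       [-0.72222548,  0.51615882,  0.46040247, -0.94525006],
       [ 0.        ,  0.        ,  0.        ,  1.        ]])}
top {'fx': 461.2440779860121, 'fy': 461.2440779860121, 'cx': 321.8647765960838, 'cy': 243.34931096494515, 'extrinsics': array([[-0.00181826, -0.99995508, -0.00930201, -0.1238701 ],
       [ 0.98487611, -0.00340227,  0.17322664, -0.47298293],
       [-0.1732505 , -0.00884636,  0.98483806, -1.10967453],
       [ 0.        ,  0.        ,  0.        ,  1.        ]])}
```

View pics/top0.png

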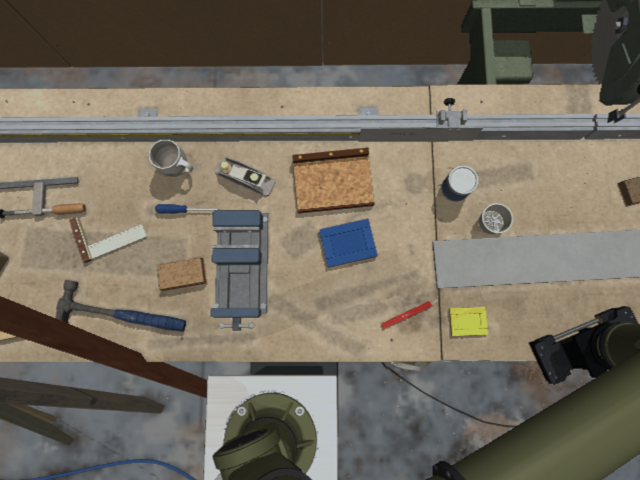

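View pics/scene0.png

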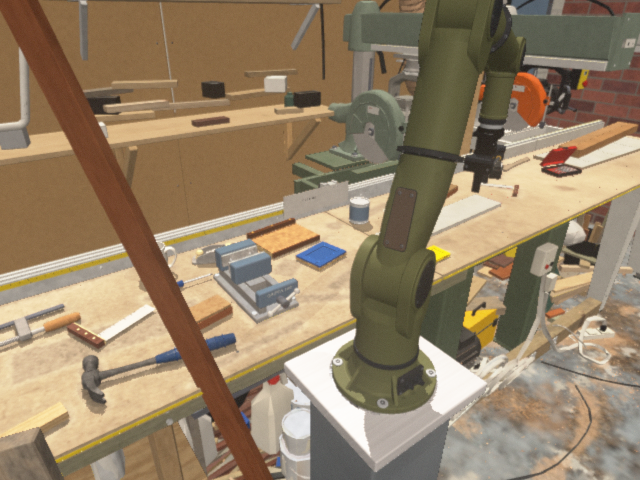

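The top view shows the blue door at about (348,243), the cork board with its dark fence at (333,180), and a yellow slab of the same shape at (468,321). The blue one fits the description and lies in front of the board. I'll measure both and confirm in a crop.

```bash
cat > h.py <<'E'
import numpy as np,cv2
from cell import env
def ray(n,uv,z,p=None):
    p=p or env.camera_params(n);E=p['extrinsics'];R,t=E[:3,:3],E[:3,3]
    uv=np.atleast_2d(uv).astype(float)
    d=np.c_[(uv[:,0]-p['cx'])/p['fx'],-(uv[:,1]-p['cy'])/p['fy'],-np.ones(len(uv))]@R
    c=-R.T@t; s=(z-c[2])/d[:,2]; return c+d*s[:,None]
def rect(n,im,lo,hi,box,z):
    hsv=cv2.cvtColor(im,cv2.COLOR_RGB2HSV);m=cv2.inRange(hsv,lo,hi)
    M=np.zeros_like(m);x0,y0,x1,y1=box;M[y0:y1,x0:x1]=m[y0:y1,x0:x1]
    M=cv2.morphologyEx(M,cv2.MORPH_CLOSE,np.ones((5,5)))
    c=max(cv2.findContours(M,0,1)[0],key=cv2.contourArea)
    w=ray(n,c[:,0,:],z)[:,:2]
    r=cv2.minAreaRect((w*1000).astype(np.float32));return r,cv2.boxPoints(r),c
E
python3 - <<'E'
from h import *
im=np.load('pics/top.npy')
for nm,lo,hi,b,z in(('door',(100,120,60),(125,255,255),(300,205,400,280),.016),('board',(5,90,110),(22,255,255),(285,156,382,215),.018)):
    r,bp,c=rect('top',im,lo,hi,b,z);print(nm,r,bp.round(0).tolist(),cv2.boundingRect(c),cv2.contourArea(c))
c=cv2.resize(im[135:285,270:410],None,fx=4,fy=4,interpolation=2);cv2.imwrite('pics/crop.png',c[:,:,::-1])
E
```

```text
door ((479.6850280761719, -190.69985961914062), (98.37543487548828, 127.28630828857422), 12.573867797851562) [[418.0, -139.0], [446.0, -264.0], [542.0, -242.0], [514.0, -118.0]] (320, 219, 57, 48) 1816.5
board ((647.356689453125, -153.0500946044922), (143.24925231933594, 198.6691436767578), 5.638216495513916) [[566.0, -61.0], [586.0, -259.0], [728.0, -245.0], [709.0, -47.0]] (294, 156, 80, 54) 3388.0
```

View pics/crop.png

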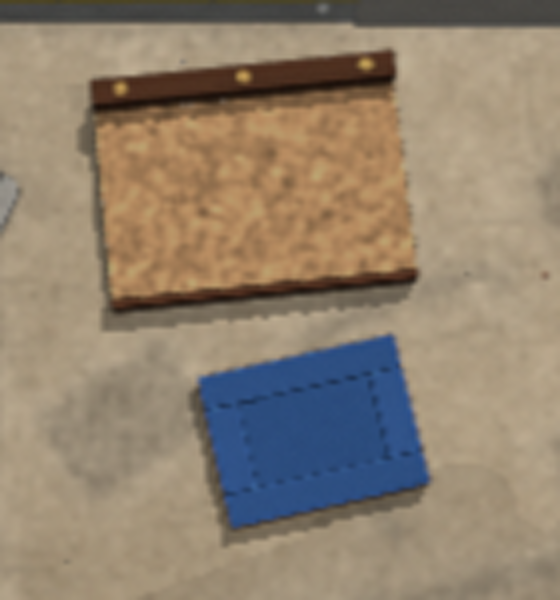

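Confirmed: the blue framed door is the target, with its centre at (0.480,-0.191) and yaw about 12.6°. The board's front edge is mid (0.575,-0.160) at yaw about 5.6°, and the gap is about 45 mm. I'll push with the open fingers spread across the near edge.

jog_arm --motion '[{"x": 2.95, "y": -3.19}, {"x": 2.95, "y": -3.19}, {"x": 2.95, "y": -3.19}, {"x": 2.95, "y": -3.19}, {"x": 2.95, "y": -3.19}]' --claw 1

```text
$.motion[0]: bad value
```

jog_arm --motion '[{"x": 2.95, "y": -3.19}, {"x": 2.95, "y": -3.19}, {"x": 2.95, "y": -3.19}, {"x": 2.95, "y": -3.19}, {"x": 2.95, "y": -3.19}]'

```text
$.motion[0]: bad value
```

jog_arm --motion '[{"az": 5}, {"az": 5}, {"az": 5.9}, {"x": 0}, {"x": 0}]'

```text
$.motion[0]: bad value
```

All six keys seem to be required in each row.

jog_arm --motion '[{"x": 2.95, "y": -3.19, "z": 0, "ax": 0, "ay": 0, "az": 0}, {"x": 2.95, "y": -3.19, "z": 0, "ax": 0, "ay": 0, "az": 0}, {"x": 2.95, "y": -3.19, "z": 0, "ax": 0, "ay": 0, "az": 0}, {"x": 2.95, "y": -3.19, "z": 0, "ax": 0, "ay": 0, "az": 0}, {"x": 2.95, "y": -3.19, "z": 0, "ax": 0, "ay": 0, "az": 0}]' --claw 1

```text
time_s: 0.6
tool_pos: [0.317, -0.4005, 0.1851]
tool_rot: [-180.0, 0.0, 21.5]
force: [0.5, 0.1, 0.0]
grip_width: 0.0871
grasp_force: 0.0
```

jog_arm --motion '[{"x": 2.95, "y": -3.19, "z": 0, "ax": 0, "ay": 0, "az": 0}, {"x": 2.95, "y": -3.19, "z": 0, "ax": 0, "ay": 0, "az": 0}, {"x": 2.95, "y": -3.19, "z": 0, "ax": 0, "ay": 0, "az": 0}, {"x": 2.95, "y": -3.19, "z": 0, "ax": 0, "ay": 0, "az": 0}, {"x": 2.95, "y": -3.19, "z": 0, "ax": 0, "ay": 0, "az": 0}]'

```text
time_s: 1.1
tool_pos: [0.3958, -0.1983, 0.1853]
tool_rot: [180.0, 0.0, 21.5]
force: [1.0, 0.0, -0.3]
grip_width: 0.0874
grasp_force: 0.0
```

jog_arm --motion '[{"x": 0, "y": 0, "z": 2, "ax": 0, "ay": 0, "az": 5}, {"x": 0, "y": 0, "z": 2, "ax": 0, "ay": 0, "az": 5}, {"x": 0, "y": 0, "z": 2, "ax": 0, "ay": 0, "az": 5.9}, {"x": 0, "y": 0, "z": 0, "ax": 0, "ay": 0, "az": 0}, {"x": 0, "y": 0, "z": 0, "ax": 0, "ay": 0, "az": 0}]'

```text
time_s: 1.6
tool_pos: [0.3955, -0.2, 0.1256]
tool_rot: [-180.0, 0.0, 5.7]
force: [-0.0, -0.2, 0.7]
grip_width: 0.0872
grasp_force: 0.0
```

Run:
```python
from h import *
print(env.get_obs()['qpos'].round(1))
im=env.read_camera('top');w=env.read_camera('wrist')
a=im[130:330,240:440];a=cv2.resize(a,(480,480));cv2.imwrite('pics/a.png',np.hstack([a[:,:,::-1],w[:,:,::-1][::1,::2]]))
```

```text
[ 49.7  -3.9 -25.1 114.7  -1.8  68.9 -59. ]
```

View pics/a.png

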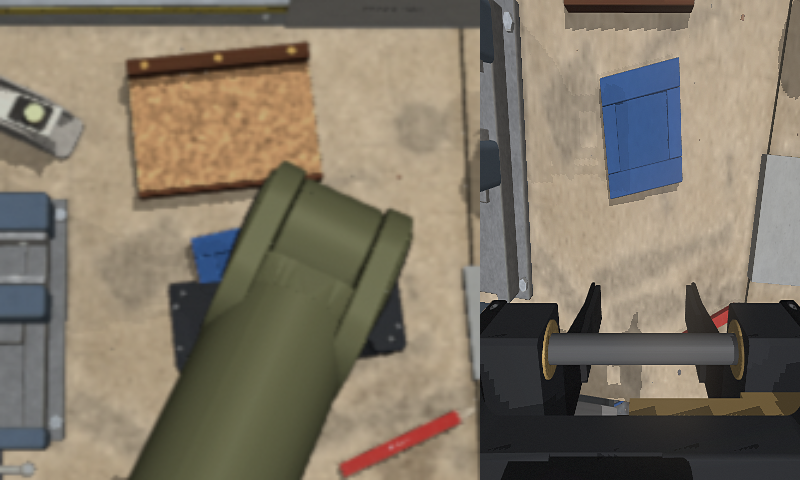

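The gripper sits behind the door's near edge (left half, top view). In the wrist view the fingers straddle the door's middle. I'll lower it now.

jog_arm --motion '[{"x": 0, "y": 0, "z": 3, "ax": 0, "ay": 0, "az": 0}, {"x": 0, "y": 0, "z": 3, "ax": 0, "ay": 0, "az": 0}, {"x": 0, "y": 0, "z": 3, "ax": 0, "ay": 0, "az": 0}, {"x": 0, "y": 0, "z": 2, "ax": 0, "ay": 0, "az": 0}, {"x": 0, "y": 0, "z": 0.8, "ax": 0, "ay": 0, "az": 0}]'

```text
time_s: 2.2
tool_pos: [0.395, -0.1999, 0.0066]
tool_rot: [-179.9, 0.1, 5.6]
force: [0.3, -0.6, 0.3]
grip_width: 0.0869
grasp_force: 0.0
```

jog_arm --motion '[{"x": 0.5, "y": 0, "z": 0, "ax": 0, "ay": 0, "az": 0}, {"x": 0.5, "y": 0, "z": 0, "ax": 0, "ay": 0, "az": 0}, {"x": 0.5, "y": 0, "z": 0, "ax": 0, "ay": 0, "az": 0}, {"x": 0.5, "y": 0, "z": 0, "ax": 0, "ay": 0, "az": 0}, {"x": 0.3, "y": 0, "z": 0, "ax": 0, "ay": 0, "az": 0}]'

```text
time_s: 2.7
tool_pos: [0.4198, -0.198, 0.0082]
tool_rot: [180.0, -0.1, 5.6]
force: [-1.1, 0.4, 0.2]
grip_width: 0.0872
grasp_force: 0.0
```

jog_arm --motion '[{"x": 0.3, "y": 0, "z": 0, "ax": 0, "ay": 0, "az": 0}, {"x": 0.3, "y": 0, "z": 0, "ax": 0, "ay": 0, "az": 0}, {"x": 0.3, "y": 0, "z": 0, "ax": 0, "ay": 0, "az": 0}, {"x": 0.3, "y": 0, "z": 0, "ax": 0, "ay": 0, "az": 0}, {"x": 0.3, "y": 0, "z": 0, "ax": 0, "ay": 0, "az": 0}]'

```text
time_s: 3.2
tool_pos: [0.4337, -0.1963, 0.0075]
tool_rot: [180.0, 0.0, 5.6]
force: [0.9, -0.7, -0.1]
grip_width: 0.0872
grasp_force: 0.0
```

jog_arm --motion '[{"x": 0.4, "y": 0, "z": 0, "ax": 0, "ay": 0, "az": 0}, {"x": 0.4, "y": 0, "z": 0, "ax": 0, "ay": 0, "az": 0}, {"x": 0.4, "y": 0, "z": 0, "ax": 0, "ay": 0, "az": 0}, {"x": 0.4, "y": 0, "z": 0, "ax": 0, "ay": 0, "az": 0}, {"x": 0.4, "y": 0, "z": 0, "ax": 0, "ay": 0, "az": 0}]'

```text
time_s: 3.7
tool_pos: [0.4537, -0.1944, 0.0075]
tool_rot: [180.0, 0.0, 5.6]
force: [0.1, -0.0, 0.1]
grip_width: 0.0868
grasp_force: 0.0
```

Run:
```python
from h import *
w=env.read_camera('wrist');cv2.imwrite('pics/w1.png',w[:,:,::-1]);s=env.read_camera('scene')
cv2.imwrite('pics/w1.png',np.hstack([w[::1,::1,::-1][::1],cv2.resize(s[200:300,220:420],(400,200))[:,:,::-1] if 0 else w[:,:0]])) 
print(env.get_obs()['force'])
```

```text
[-0.70953035  0.08366457  0.65700244]
```

View pics/w1.png

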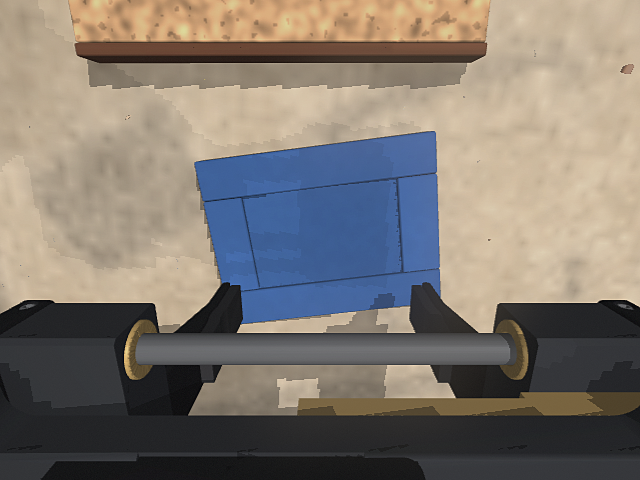

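Run:
```python
from h import *
p=env.camera_params('wrist');E=p['extrinsics'];print('cam',-E[:3,:3].T@E[:3,3], E[2,:3])
print(ray('wrist',[[195,162],[435,131],[225,322],[440,293]],.016,p).round(4))
print(ray('wrist',[[76,43],[487,42]],.018,p).round(4))
print(ray('wrist',[[232,284],[416,284]],.0075,p).round(4))
from scipy.spatial.transform import Rotation
o=env.get_obs();print(o['tool_pos'])
def proj(P):
    c=E[:3,:3]@P+E[:3,3];return p['cx']+p['fx']*c[0]/-c[2],p['cy']-p['fy']*c[1]/-c[2]
u=np.array([.995,.098,0]);l=np.array([-.098,.995,0])
for a in(-.01,0,.01):
  for s in(.0435,.0585): print(a,s,proj(o['tool_pos']+a*u+s*l),proj(o['tool_pos']+a*u-s*l))
```

```text
cam [ 0.5367534  -0.18601158  0.20764354] [0.29563844 0.02800402 0.95488936]
[[ 0.5163 -0.1172  0.016 ]
 [ 0.5445 -0.2427  0.016 ]
 [ 0.4205 -0.1343  0.016 ]
 [ 0.453  -0.2634  0.016 ]]
[[ 0.5676 -0.0613  0.018 ]
 [ 0.5873 -0.2594  0.018 ]]
[[ 0.4427 -0.1361  0.0075]
 [ 0.4539 -0.2507  0.0075]]
[ 0.45406705 -0.19424914  0.00758737]
-0.01 0.0435 (np.float64(257.14415234952105), np.float64(290.43206663346825)) (np.float64(395.3905871458233), np.float64(290.3193633511023))
-0.01 0.0585 (np.float64(233.32088150454672), np.float64(290.4514881890756)) (np.float64(419.2385080236588), np.float64(290.29992169993426))
0 0.0435 (np.float64(256.18096951289886), np.float64(275.69874845158677)) (np.float64(396.330254395326), np.float64(275.57790461360304))
0 0.0585 (np.float64(232.02996253708332), np.float64(275.71957267752964)) (np.float64(420.5065946504677), np.float64(275.5570585440189))
0.01 0.0435 (np.float64(255.1909077831716), np.float64(260.5542775067665)) (np.float64(397.2961561951465), np.float64(260.42487939742534))
0.01 0.0585 (np.float64(230.70302158058865), np.float64(260.57657567106224)) (np.float64(421.8100877294822), np.float64(260.4025575167875))
```

The ray measurements suggest the door has barely moved, though the fingertips should already overlap it. I'll check the fingertip height closely in two views.

Run:
```python
from h import *
w=cv2.imread('pics/w1.png');s=env.read_camera('scene')[:,:,::-1]
p=env.camera_params('scene');E=p['extrinsics'];c=E[:3,:3]@env.get_obs()['tool_pos']+E[:3,3];u,v=int(p['cx']-p['fx']*c[0]/c[2]),int(p['cy']+p['fy']*c[1]/c[2]);print(u,v)
a=cv2.resize(w[220:400,180:480],(800,300) if 0 else (500,300),interpolation=2);b=cv2.resize(s[v-60:v+60,u-100:u+100],(500,300),interpolation=2)
cv2.imwrite('pics/c2.png',np.vstack([a,b]))
```

```text
326 258
```

View pics/c2.png

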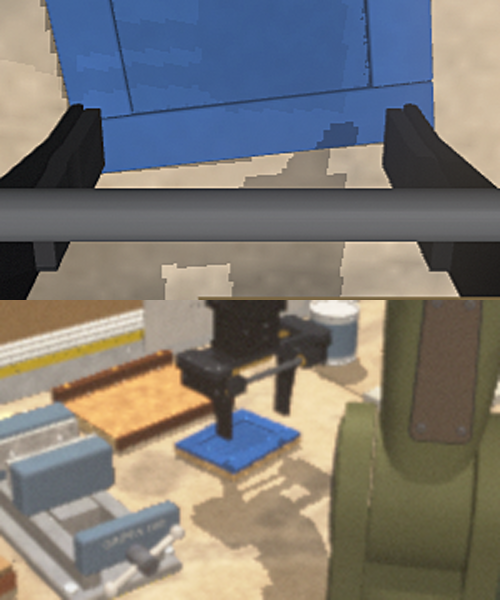

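Run:
```python
from h import *
def P(n):
    p=env.camera_params(n);K=np.array([[p['fx'],0,p['cx']],[0,p['fy'],p['cy']],[0,0,1]]);return K@np.diag([1,-1,-1])@p['extrinsics'][:3]
X=cv2.triangulatePoints(P('scene'),P('wrist'),np.array([[316,339],[253,243.]]),np.array([[231,423],[283,284.]]))
print((X[:3]/X[3]).T.round(4))
o=env.get_obs();print(o['tool_pos'],o['qpos'])
print(ray('scene',[[316,253],[339,243]],.0076).round(3))
```

```text
[[ 0.4549 -0.1489  0.0414]
 [ 0.4648 -0.2481  0.0402]]
[ 0.45363031 -0.19429218  0.007504  ] [ 45.18320269  10.96866944 -26.96399687 115.39688122   6.04221591
  54.95587367 -69.2396136 ]
[[ 0.502 -0.188  0.008]
 [ 0.513 -0.292  0.008]]
```

Triangulation puts the real open fingertips near z≈0.04, about 33 mm above the reported TCP, so they passed over the door. I'll back off and lower carefully, watching the force.

jog_arm --motion '[{"x": -1.2, "y": 0, "z": 0, "ax": 0, "ay": 0, "az": 0}, {"x": -1.2, "y": 0, "z": 0, "ax": 0, "ay": 0, "az": 0}, {"x": -1.2, "y": 0, "z": 0, "ax": 0, "ay": 0, "az": 0}, {"x": -1.2, "y": 0, "z": 0, "ax": 0, "ay": 0, "az": 0}, {"x": -1.2, "y": 0, "z": 0, "ax": 0, "ay": 0, "az": 0}]'

```text
time_s: 4.35
tool_pos: [0.3922, -0.2006, 0.0076]
tool_rot: [180.0, 0.0, 5.5]
force: [-0.2, 0.3, 0.8]
grip_width: 0.087
grasp_force: 0.0
```

jog_arm --motion '[{"x": 0, "y": 0, "z": 0.2, "ax": 0, "ay": 0, "az": 0}, {"x": 0, "y": 0, "z": 0.2, "ax": 0, "ay": 0, "az": 0}, {"x": 0, "y": 0, "z": 0.2, "ax": 0, "ay": 0, "az": 0}, {"x": 0, "y": 0, "z": 0.2, "ax": 0, "ay": 0, "az": 0}, {"x": 0, "y": 0, "z": 0.1, "ax": 0, "ay": 0, "az": 0}]'

```text
time_s: 4.85
tool_pos: [0.3939, -0.2, -0.0018]
tool_rot: [-180.0, 0.0, 5.6]
force: [0.7, 1.4, -0.3]
grip_width: 0.087
grasp_force: 0.0
```

jog_arm --motion '[{"x": 0, "y": 0, "z": 0.2, "ax": 0, "ay": 0, "az": 0}, {"x": 0, "y": 0, "z": 0.2, "ax": 0, "ay": 0, "az": 0}, {"x": 0, "y": 0, "z": 0.2, "ax": 0, "ay": 0, "az": 0}, {"x": 0, "y": 0, "z": 0.2, "ax": 0, "ay": 0, "az": 0}, {"x": 0, "y": 0, "z": 0.2, "ax": 0, "ay": 0, "az": 0}]'

```text
time_s: 5.35
tool_pos: [0.3937, -0.2003, -0.0116]
tool_rot: [180.0, -0.0, 5.6]
force: [-0.4, 0.4, -0.3]
grip_width: 0.0872
grasp_force: 0.0
```

Run:
```python
from h import *
w=env.read_camera('wrist')[:,:,::-1];s=env.read_camera('scene')[:,:,::-1]
p=env.camera_params('scene');E=p['extrinsics'];c=E[:3,:3]@env.get_obs()['tool_pos']+E[:3,3];u,v=int(p['cx']-p['fx']*c[0]/c[2]),int(p['cy']+p['fy']*c[1]/c[2]);print(u,v)
a=cv2.resize(w[220:400,180:480],(500,300),interpolation=2);b=cv2.resize(s[v-60:v+60,u-100:u+100],(500,300),interpolation=2)
cv2.imwrite('pics/c3.png',np.vstack([a,b]))
```

```text
339 271
```

View pics/c3.png

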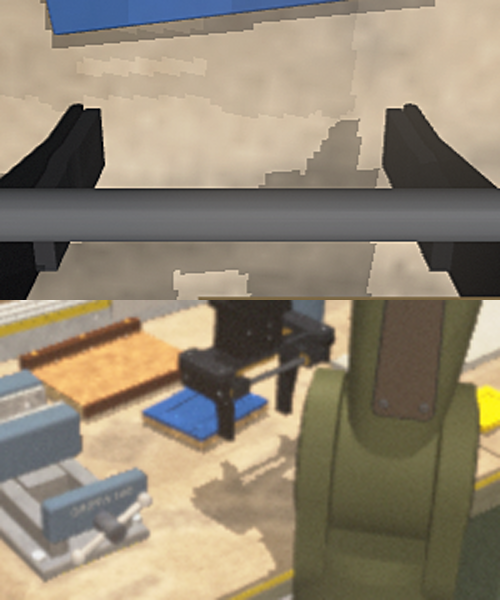

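Run:
```python
from h import *
def P(n):
    p=env.camera_params(n);K=np.array([[p['fx'],0,p['cx']],[0,p['fy'],p['cy']],[0,0,1]]);return K@np.diag([1,-1,-1])@p['extrinsics'][:3]
X=cv2.triangulatePoints(P('scene'),P('wrist'),np.array([[329.4,352.6],[266.2,256.2]]),np.array([[231,423],[283,284.]]))
print((X[:3]/X[3]).T.round(4)); print(env.get_obs()['tool_pos'])
```

```text
[[ 0.3947 -0.1546  0.0221]
 [ 0.4036 -0.2544  0.0183]]
[ 0.39344587 -0.2001419  -0.01175093]
```

The tips are now at z≈0.020 and match the offset of about 32 mm, so I'll go down another 12 mm.

jog_arm --motion '[{"x": 0, "y": 0, "z": 0.2, "ax": 0, "ay": 0, "az": 0}, {"x": 0, "y": 0, "z": 0.2, "ax": 0, "ay": 0, "az": 0}, {"x": 0, "y": 0, "z": 0.2, "ax": 0, "ay": 0, "az": 0}, {"x": 0, "y": 0, "z": 0.2, "ax": 0, "ay": 0, "az": 0}, {"x": 0, "y": 0, "z": 0.2, "ax": 0, "ay": 0, "az": 0}]'

```text
time_s: 5.95
tool_pos: [0.3936, -0.2003, -0.0216]
tool_rot: [180.0, 0.0, 5.6]
force: [0.4, 0.3, 0.0]
grip_width: 0.0868
grasp_force: 0.0
```

jog_arm --motion '[{"x": 0, "y": 0, "z": 0.2, "ax": 0, "ay": 0, "az": 0}, {"x": 0.5, "y": 0, "z": 0, "ax": 0, "ay": 0, "az": 0}, {"x": 0.5, "y": 0, "z": 0, "ax": 0, "ay": 0, "az": 0}, {"x": 0.4, "y": 0, "z": 0, "ax": 0, "ay": 0, "az": 0}, {"x": 0.4, "y": 0, "z": 0, "ax": 0, "ay": 0, "az": 0}]'

```text
time_s: 6.45
tool_pos: [0.4123, -0.1985, -0.0233]
tool_rot: [180.0, -0.0, 5.6]
force: [0.6, -0.4, 0.6]
grip_width: 0.0872
grasp_force: 0.0
```

jog_arm --motion '[{"x": 0.4, "y": 0, "z": 0, "ax": 0, "ay": 0, "az": 0}, {"x": 0.4, "y": 0, "z": 0, "ax": 0, "ay": 0, "az": 0}, {"x": 0.4, "y": 0, "z": 0, "ax": 0, "ay": 0, "az": 0}, {"x": 0.4, "y": 0, "z": 0, "ax": 0, "ay": 0, "az": 0}, {"x": 0.4, "y": 0, "z": 0, "ax": 0, "ay": 0, "az": 0}]'

```text
time_s: 6.95
tool_pos: [0.4318, -0.1965, -0.0235]
tool_rot: [-180.0, 0.0, 5.6]
force: [-0.8, -0.5, -0.6]
grip_width: 0.087
grasp_force: 0.6
```

```bash
cat > d.py <<'E'
from h import *
n='wrist';p=env.camera_params(n);w=env.read_camera(n);np.save('pics/w.npy',w)
r,bp,c=rect(n,w,(100,120,60),(125,255,255),(100,0,600,330),.016)
print(np.round(r[0]),np.round(r[1]),r[2],bp.round(0).tolist())
o=env.get_obs();print(o['tool_pos'].round(4),o['force'].round(1))
E
python3 d.py
```

```text
[ 495. -196.] [ 99. 130.] 5.531890392303467 [[439.0, -136.0], [452.0, -265.0], [550.0, -256.0], [538.0, -126.0]]
[ 0.4327 -0.1965 -0.0233] [-0.6  0.3 -1. ]
```

The door is moving and already square to the board (yaw 5.5°), with about 35 mm left to go.

jog_arm --motion '[{"x": 0.4, "y": 0, "z": 0, "ax": 0, "ay": 0, "az": 0}, {"x": 0.4, "y": 0, "z": 0, "ax": 0, "ay": 0, "az": 0}, {"x": 0.4, "y": 0, "z": 0, "ax": 0, "ay": 0, "az": 0}, {"x": 0.4, "y": 0, "z": 0, "ax": 0, "ay": 0, "az": 0}, {"x": 0.4, "y": 0, "z": 0, "ax": 0, "ay": 0, "az": 0}]'

```text
time_s: 7.5
tool_pos: [0.4518, -0.1946, -0.0235]
tool_rot: [180.0, 0.0, 5.6]
force: [-1.4, -0.6, 1.2]
grip_width: 0.0868
grasp_force: 0.8
```

jog_arm --motion '[{"x": 0.2, "y": 0, "z": 0, "ax": 0, "ay": 0, "az": 0}, {"x": 0.2, "y": 0, "z": 0, "ax": 0, "ay": 0, "az": 0}, {"x": 0.2, "y": 0, "z": 0, "ax": 0, "ay": 0, "az": 0}, {"x": 0.2, "y": 0, "z": 0, "ax": 0, "ay": 0, "az": 0}, {"x": 0.2, "y": 0, "z": 0, "ax": 0, "ay": 0, "az": 0}]'

```text
time_s: 8.0
tool_pos: [0.4615, -0.1937, -0.0235]
tool_rot: [180.0, -0.0, 5.6]
force: [-1.8, 0.2, 1.1]
grip_width: 0.0871
grasp_force: 0.8
```

jog_arm --motion '[{"x": 0.1, "y": 0, "z": 0, "ax": 0, "ay": 0, "az": 0}, {"x": 0.1, "y": 0, "z": 0, "ax": 0, "ay": 0, "az": 0}, {"x": 0.1, "y": 0, "z": 0, "ax": 0, "ay": 0, "az": 0}, {"x": 0, "y": 0, "z": 0, "ax": 0, "ay": 0, "az": 0}, {"x": 0, "y": 0, "z": 0, "ax": 0, "ay": 0, "az": 0}]'

```text
time_s: 8.5
tool_pos: [0.462, -0.1936, -0.0237]
tool_rot: [-180.0, 0.3, 5.5]
force: [-6.8, -0.7, 6.1]
grip_width: 0.0867
grasp_force: 3.6
```

```bash
python3 d.py
```

```text
[ 524. -193.] [ 99. 130.] 5.524529457092285 [[468.0, -133.0], [481.0, -262.0], [580.0, -252.0], [567.0, -124.0]]
[ 0.462  -0.1937 -0.0237] [-6.9 -0.6  5. ]
```

The far edge is against the board. The arm yields at about 2.7 N per mm. I'll work out the arc increments for 3° rows with a constant press.

Run:
```python
import numpy as np
t=np.radians(np.arange(0,112,3));d=4.5
x=-8*np.sin(t)-(100-d)*np.cos(t);z=8*np.cos(t)+(100-d)*np.sin(t)
for i in range(0,36):print(i*3,'x %.2f z %.2f'%((x[i+1]-x[i])/10,-(z[i+1]-z[i])/10),end='; ' if i%5<4 else '\n')
```

```text
0 x -0.03 z -0.50; 3 x -0.00 z -0.50; 6 x 0.02 z -0.49; 9 x 0.05 z -0.48; 12 x 0.08 z -0.48
15 x 0.10 z -0.47; 18 x 0.13 z -0.46; 21 x 0.15 z -0.45; 24 x 0.18 z -0.43; 27 x 0.20 z -0.42
30 x 0.23 z -0.40; 33 x 0.25 z -0.39; 36 x 0.27 z -0.37; 39 x 0.29 z -0.35; 42 x 0.31 z -0.33
45 x 0.33 z -0.31; 48 x 0.35 z -0.29; 51 x 0.37 z -0.27; 54 x 0.39 z -0.25; 57 x 0.40 z -0.23
60 x 0.42 z -0.20; 63 x 0.43 z -0.18; 66 x 0.45 z -0.15; 69 x 0.46 z -0.13; 72 x 0.47 z -0.10
75 x 0.48 z -0.08; 78 x 0.48 z -0.05; 81 x 0.49 z -0.02; 84 x 0.50 z 0.00; 87 x 0.50 z 0.03
90 x 0.50 z 0.05; 93 x 0.50 z 0.08; 96 x 0.50 z 0.11; 99 x 0.50 z 0.13; 102 x 0.50 z 0.16
105 x 0.49 z 0.18;
```

jog_arm --motion '[{"x": 0.1, "y": 0, "z": 0, "ax": 0, "ay": 0, "az": 0}, {"x": 0.1, "y": 0, "z": 0, "ax": 0, "ay": 0, "az": 0}, {"x": 0, "y": 0, "z": 0, "ax": 0, "ay": 0, "az": 0}, {"x": 0, "y": 0, "z": 0, "ax": 0, "ay": 0, "az": 0}, {"x": 0, "y": 0, "z": 0, "ax": 0, "ay": 0, "az": 0}]'

```text
time_s: 9.05
tool_pos: [0.462, -0.1937, -0.0239]
tool_rot: [-179.9, 0.5, 5.5]
force: [-11.7, -0.5, 9.7]
grip_width: 0.087
grasp_force: 5.7
```

jog_arm --motion '[{"x": -0.03, "y": 0, "z": -0.5, "ax": 0, "ay": 0, "az": 0}, {"x": 0, "y": 0, "z": -0.5, "ax": 0, "ay": 0, "az": 0}, {"x": 0.02, "y": 0, "z": -0.49, "ax": 0, "ay": 0, "az": 0}, {"x": 0, "y": 0, "z": 0, "ax": 0, "ay": 0, "az": 0}, {"x": 0, "y": 0, "z": 0, "ax": 0, "ay": 0, "az": 0}]'

```text
time_s: 9.55
tool_pos: [0.4629, -0.1935, -0.0097]
tool_rot: [-179.9, 0.3, 5.5]
force: [-6.7, -1.8, 0.1]
grip_width: 0.0869
grasp_force: 3.3
```

```bash
python3 d.py
```

```text
[ 522. -193.] [104. 140.] 5.524264812469482 [[463.0, -129.0], [477.0, -268.0], [580.0, -258.0], [567.0, -119.0]]
[ 0.4628 -0.1935 -0.0098] [-6.4 -1.4 -0.7]
```

The near edge is rising with the fingers. I'll add a little press and carry on.

jog_arm --motion '[{"x": 0.2, "y": 0, "z": 0, "ax": 0, "ay": 0, "az": 0}, {"x": 0.07, "y": 0, "z": -0.48, "ax": 0, "ay": 0, "az": 0}, {"x": 0.1, "y": 0, "z": -0.48, "ax": 0, "ay": 0, "az": 0}, {"x": 0.12, "y": 0, "z": -0.47, "ax": 0, "ay": 0, "az": 0}, {"x": 0.14, "y": 0, "z": -0.46, "ax": 0, "ay": 0, "az": 0}]'

```text
time_s: 10.1
tool_pos: [0.4671, -0.1931, 0.0088]
tool_rot: [-179.9, 0.6, 5.5]
force: [-11.1, -1.0, 1.8]
grip_width: 0.0871
grasp_force: 5.3
```

```bash
python3 d.py
```

```text
[ 520. -194.] [109. 155.] 5.516664981842041 [[458.0, -122.0], [473.0, -277.0], [581.0, -266.0], [566.0, -112.0]]
[ 0.4675 -0.1931  0.0096] [-11.5  -1.1   3.3]
```

jog_arm --motion '[{"x": 0.16, "y": 0, "z": -0.45, "ax": 0, "ay": 0, "az": 0}, {"x": 0.18, "y": 0, "z": -0.43, "ax": 0, "ay": 0, "az": 0}, {"x": 0.2, "y": 0, "z": -0.42, "ax": 0, "ay": 0, "az": 0}, {"x": 0.23, "y": 0, "z": -0.4, "ax": 0, "ay": 0, "az": 0}, {"x": 0.25, "y": 0, "z": -0.38, "ax": 0, "ay": 0, "az": 0}]'

```text
time_s: 10.65
tool_pos: [0.4772, -0.1922, 0.0301]
tool_rot: [-179.9, 0.6, 5.5]
force: [-12.0, -0.7, 4.8]
grip_width: 0.087
grasp_force: 4.3
```

jog_arm --motion '[{"x": 0.26, "y": 0, "z": -0.36, "ax": 0, "ay": 0, "az": 0}, {"x": 0.28, "y": 0, "z": -0.34, "ax": 0, "ay": 0, "az": 0}, {"x": 0.3, "y": 0, "z": -0.32, "ax": 0, "ay": 0, "az": 0}, {"x": 0.32, "y": 0, "z": -0.3, "ax": 0, "ay": 0, "az": 0}, {"x": 0.34, "y": 0, "z": -0.28, "ax": 0, "ay": 0, "az": 0}]'

```text
time_s: 11.15
tool_pos: [0.496, -0.1906, 0.0474]
tool_rot: [180.0, 0.2, 5.5]
force: [-6.7, 0.4, 6.2]
grip_width: 0.0869
grasp_force: 4.5
```

The x reading is about 7 mm ahead of the model, so I'll look.

```bash
cat > v.py <<'E'
import sys
from h import *
w=env.read_camera('wrist')[:,:,::-1];s=env.read_camera('scene')[:,:,::-1]
a=cv2.resize(w,(400,300));b=cv2.resize(s[195:295,250:390],(800,571),interpolation=2)[:,:]
b=cv2.resize(s[195:285,260:380],(400,300),interpolation=2)
cv2.imwrite(sys.argv[1],np.hstack([a,b])); print(env.get_obs()['force'])
E
python3 v.py pics/v1.png
```

```text
[-6.0514484  -0.48939816  7.68008885]
```

View pics/v1.png

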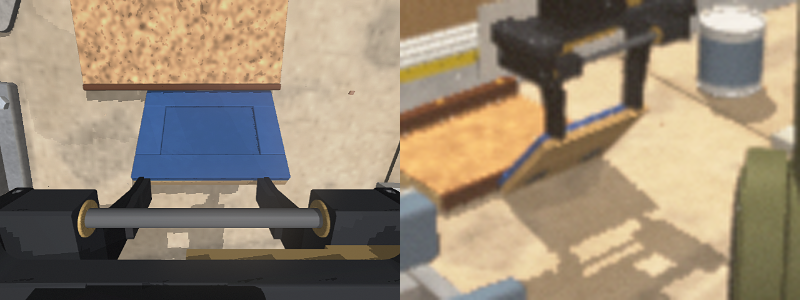

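The wrist and scene views show the door tilted about 50°, with its far edge down against the board front (row ~90 in the left half). The fingertips are on the near edge (row ~178). I'll continue.

jog_arm --motion '[{"x": 0.37, "y": 0, "z": -0.24, "ax": 0, "ay": 0, "az": 0}, {"x": 0.38, "y": 0, "z": -0.22, "ax": 0, "ay": 0, "az": 0}, {"x": 0.39, "y": 0, "z": -0.2, "ax": 0, "ay": 0, "az": 0}, {"x": 0.4, "y": 0, "z": -0.18, "ax": 0, "ay": 0, "az": 0}, {"x": 0.2, "y": 0, "z": -0.08, "ax": 0, "ay": 0, "az": 0}]'

```text
time_s: 11.75
tool_pos: [0.5156, -0.1888, 0.058]
tool_rot: [179.9, -0.0, 5.6]
force: [-5.7, 0.2, 9.5]
grip_width: 0.0874
grasp_force: 5.3
```

jog_arm --motion '[{"x": 0.44, "y": 0, "z": -0.14, "ax": 0, "ay": 0, "az": 0}, {"x": 0.45, "y": 0, "z": -0.11, "ax": 0, "ay": 0, "az": 0}, {"x": 0.46, "y": 0, "z": -0.09, "ax": 0, "ay": 0, "az": 0}, {"x": 0.23, "y": 0, "z": -0.03, "ax": 0, "ay": 0, "az": 0}, {"x": 0, "y": 0, "z": 0, "ax": 0, "ay": 0, "az": 0}]'

```text
time_s: 12.25
tool_pos: [0.5334, -0.1872, 0.0627]
tool_rot: [179.9, -0.3, 5.6]
force: [-1.9, 0.1, 11.3]
grip_width: 0.0871
grasp_force: 5.5
```

```bash
python3 v.py pics/v2.png
```

```text
[-2.39858891 -0.38043991 10.33344913]
```

View pics/v2.png

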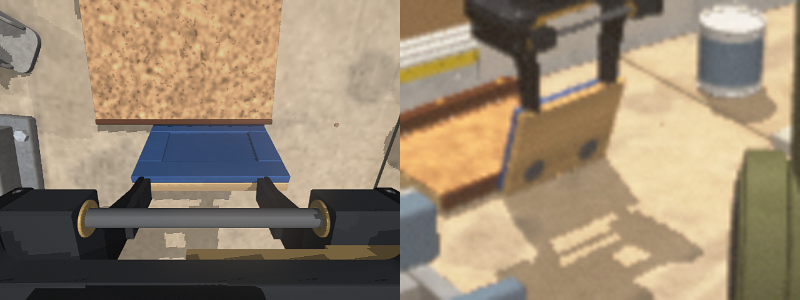

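The door stands at about 77°, its bare back is visible, and the fingertips are on its top edge. I'll go through upright now.

jog_arm --motion '[{"x": 0.46, "y": 0, "z": -0.05, "ax": 0, "ay": 0, "az": 0}, {"x": 0.47, "y": 0, "z": -0.03, "ax": 0, "ay": 0, "az": 0}, {"x": 0.48, "y": 0, "z": -0.02, "ax": 0, "ay": 0, "az": 0}, {"x": 0.48, "y": 0, "z": 0, "ax": 0, "ay": 0, "az": 0}, {"x": 0.1, "y": 0, "z": 0, "ax": 0, "ay": 0, "az": 0}]'

```text
time_s: 12.85
tool_pos: [0.5544, -0.1851, 0.0638]
tool_rot: [179.9, -0.4, 5.6]
force: [0.3, 0.3, 8.7]
grip_width: 0.0871
grasp_force: 4.5
```

jog_arm --motion '[{"x": 0.4, "y": 0, "z": 0, "ax": 0, "ay": 0, "az": 0}, {"x": 0.4, "y": 0, "z": 0.02, "ax": 0, "ay": 0, "az": 0}, {"x": 0.4, "y": 0, "z": 0.03, "ax": 0, "ay": 0, "az": 0}, {"x": 0.4, "y": 0, "z": 0.03, "ax": 0, "ay": 0, "az": 0}, {"x": 0, "y": 0, "z": 0, "ax": 0, "ay": 0, "az": 0}]'

```text
time_s: 13.35
tool_pos: [0.5705, -0.1836, 0.064]
tool_rot: [179.9, -0.4, 5.6]
force: [-1.5, -0.0, 12.9]
grip_width: 0.0869
grasp_force: 6.9
```

```bash
python3 v.py pics/v3.png
```

```text
[-0.92703949  1.01392929 12.31530438]
```

View pics/v3.png

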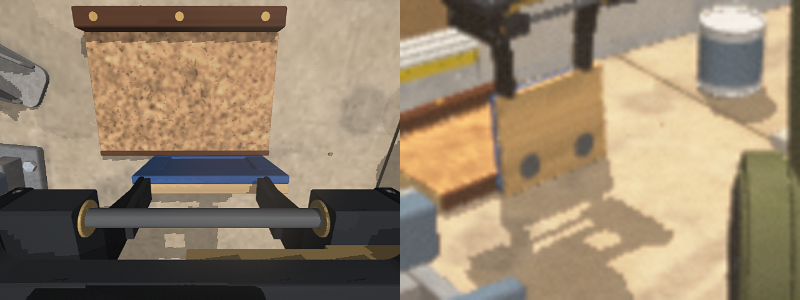

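The door looks close to upright, blue towards the board. I'll measure the tilt numerically from the blue top edge, using its known 130 mm width.

```bash
cat > t.py <<'E'
from h import *
from scipy.optimize import brentq
n='wrist';p=env.camera_params(n);w=env.read_camera(n);o=env.get_obs()
hsv=cv2.cvtColor(w,cv2.COLOR_RGB2HSV);m=cv2.inRange(hsv,(100,100,50),(128,255,255));m[:,:120]=0;m[:,560:]=0;m[330:]=0
m=cv2.morphologyEx(m,cv2.MORPH_OPEN,np.ones((3,3)))
ys,xs=np.nonzero(m);wid=[(np.ptp(xs[ys==r]) if (ys==r).any() else 0) for r in range(480)]
r=int(np.argmax(wid));a,b=xs[ys==r].min(),xs[ys==r].max();print('rows',ys.min(),ys.max(),'widest',r,a,b)
f=lambda z:np.linalg.norm(np.diff(ray(n,[[a,r],[b,r]],z,p)[:,:2],axis=0))-.130
z=brentq(f,0,.19);P=ray(n,[[a,r],[b,r]],z,p);print('top blue edge',P.round(4).tolist())
top=xs[ys==ys.min()+2];Q=ray(n,[[top.min(),ys.min()+1],[top.max(),ys.min()+1]],.018,p)
u=np.array([.9951,.0976]);print('n: top %.4f lowest visible %.4f tcp %.4f (board .556-.559)'%((P[:,:2]@u).mean(),(Q[:,:2]@u).mean(),o['tool_pos'][:2]@u),o['tool_pos'],o['force'].round(1))
E
python3 t.py
```

```text
rows 249 293 widest 282 211 462
top blue edge [[0.575, -0.1231, 0.0982], [0.5874, -0.2526, 0.0982]]
n: top 0.5600 lowest visible 0.5515 tcp 0.5496 (board .556-.559) [ 0.57032777 -0.18362328  0.06403379] [-0.   0.4 13.4]
```

The door stands upright with its top blue edge at z=0.098, over the board edge line. Pressing from above only steadies it there, so I'll lift off, go behind and push the bare back high up.

jog_arm --motion '[{"x": 0, "y": 0, "z": -0.3, "ax": 0, "ay": 0, "az": 0}, {"x": 0, "y": 0, "z": -0.4, "ax": 0, "ay": 0, "az": 0}, {"x": 0, "y": 0, "z": -0.6, "ax": 0, "ay": 0, "az": 0}, {"x": 0, "y": 0, "z": -0.8, "ax": 0, "ay": 0, "az": 0}, {"x": 0, "y": 0, "z": -0.8, "ax": 0, "ay": 0, "az": 0}]'

```text
time_s: 14.0
tool_pos: [0.5663, -0.1833, 0.0897]
tool_rot: [-180.0, 0.0, 5.6]
force: [0.2, 0.1, -0.3]
grip_width: 0.0871
grasp_force: 0.0
```

```bash
python3 t.py
```

```text
rows 234 275 widest 266 226 446
top blue edge [[0.57, -0.1234, 0.0976], [0.5825, -0.2528, 0.0976]]
n: top 0.5551 lowest visible 0.5515 tcp 0.5467 (board .556-.559) [ 0.56741238 -0.18360416  0.09135101] [0.5 0.2 0.2]
```

It stands by itself. Now back, down and forward against the bare back.

jog_arm --motion '[{"x": -1, "y": 0, "z": 0, "ax": 0, "ay": 0, "az": 0}, {"x": -1.3, "y": 0, "z": 0, "ax": 0, "ay": 0, "az": 0}, {"x": -1.3, "y": 0, "z": 0, "ax": 0, "ay": 0, "az": 0}, {"x": -0.9, "y": 0, "z": 0, "ax": 0, "ay": 0, "az": 0}, {"x": 0, "y": 0, "z": 0, "ax": 0, "ay": 0, "az": 0}]'

```text
time_s: 14.55
tool_pos: [0.5196, -0.1886, 0.0891]
tool_rot: [180.0, 0.1, 5.5]
force: [0.8, 0.1, 0.5]
grip_width: 0.087
grasp_force: 0.0
```

jog_arm --motion '[{"x": 0, "y": 0, "z": 1, "ax": 0, "ay": 0, "az": 0}, {"x": 0, "y": 0, "z": 1, "ax": 0, "ay": 0, "az": 0}, {"x": 0, "y": 0, "z": 1, "ax": 0, "ay": 0, "az": 0}, {"x": 0, "y": 0, "z": 1, "ax": 0, "ay": 0, "az": 0}, {"x": 0, "y": 0, "z": 0.6, "ax": 0, "ay": 0, "az": 0}]'

```text
time_s: 15.05
tool_pos: [0.5209, -0.1873, 0.0415]
tool_rot: [-179.9, 0.1, 5.6]
force: [-0.6, 0.2, 0.2]
grip_width: 0.0869
grasp_force: 0.0
```

jog_arm --motion '[{"x": 0.4, "y": 0, "z": 0, "ax": 0, "ay": 0, "az": 0}, {"x": 0.4, "y": 0, "z": 0, "ax": 0, "ay": 0, "az": 0}, {"x": 0.4, "y": 0, "z": 0, "ax": 0, "ay": 0, "az": 0}, {"x": 0.4, "y": 0, "z": 0, "ax": 0, "ay": 0, "az": 0}, {"x": 0.3, "y": 0, "z": 0, "ax": 0, "ay": 0, "az": 0}]'

```text
time_s: 15.55
tool_pos: [0.5413, -0.1859, 0.0437]
tool_rot: [180.0, -0.0, 5.6]
force: [-1.0, 0.3, 0.3]
grip_width: 0.0873
grasp_force: 1.2
```

```bash
python3 t.py
```

```text
rows 216 280 widest 267 194 485
top blue edge [[0.5624, -0.1244, 0.0985], [0.5749, -0.2538, 0.0985]]
n: top 0.5474 lowest visible 0.5518 tcp 0.5208 (board .556-.559) [ 0.54157147 -0.18576372  0.04357382] [ 0.  -0.8  0.4]
```

jog_arm --motion '[{"x": 0.3, "y": 0, "z": 0, "ax": 0, "ay": 0, "az": 0}, {"x": 0.3, "y": 0, "z": 0, "ax": 0, "ay": 0, "az": 0}, {"x": 0.3, "y": 0, "z": 0, "ax": 0, "ay": 0, "az": 0}, {"x": 0.3, "y": 0, "z": 0, "ax": 0, "ay": 0, "az": 0}, {"x": 0.3, "y": 0, "z": 0, "ax": 0, "ay": 0, "az": 0}]'

```text
time_s: 16.1
tool_pos: [0.5556, -0.1844, 0.0433]
tool_rot: [180.0, 0.0, 5.6]
force: [0.0, 0.2, 0.5]
grip_width: 0.0869
grasp_force: 0.2
```

```bash
python3 t.py
```

```text
rows 237 274 widest 260 194 485
top blue edge [[0.5797, -0.1227, 0.0972], [0.5923, -0.2521, 0.0972]]
n: top 0.5648 lowest visible 0.5518 tcp 0.5355 (board .556-.559) [ 0.55617748 -0.18431612  0.04330842] [ 0.  -0.4 -0.1]
```

jog_arm --motion '[{"x": 0.3, "y": 0, "z": 0, "ax": 0, "ay": 0, "az": 0}, {"x": 0.3, "y": 0, "z": 0, "ax": 0, "ay": 0, "az": 0}, {"x": 0.3, "y": 0, "z": 0, "ax": 0, "ay": 0, "az": 0}, {"x": 0.3, "y": 0, "z": 0, "ax": 0, "ay": 0, "az": 0}, {"x": 0.3, "y": 0, "z": 0, "ax": 0, "ay": 0, "az": 0}]'

```text
time_s: 16.65
tool_pos: [0.5707, -0.183, 0.0432]
tool_rot: [180.0, -0.0, 5.6]
force: [0.1, 0.0, 0.0]
grip_width: 0.0871
grasp_force: 0.0
```

```bash
python3 t.py
```

```text
rows 232 245 widest 240 200 479
top blue edge [[0.6014, -0.1208, 0.0881], [0.6139, -0.2502, 0.0881]]
n: top 0.5865 lowest visible 0.5704 tcp 0.5505 (board .556-.559) [ 0.57116413 -0.18283218  0.0432885 ] [ 0.5 -0.2 -0.1]
```

It's tipping over by itself. I'll hold and let it fall.

jog_arm --motion '[{"x": 0, "y": 0, "z": 0, "ax": 0, "ay": 0, "az": 0}, {"x": 0, "y": 0, "z": 0, "ax": 0, "ay": 0, "az": 0}, {"x": 0, "y": 0, "z": 0, "ax": 0, "ay": 0, "az": 0}, {"x": 0, "y": 0, "z": -0.5, "ax": 0, "ay": 0, "az": 0}, {"x": 0, "y": 0, "z": -1, "ax": 0, "ay": 0, "az": 0}]'

```text
time_s: 17.2
tool_pos: [0.5696, -0.1829, 0.0581]
tool_rot: [-180.0, 0.1, 5.6]
force: [-0.2, -0.4, 0.4]
grip_width: 0.0875
grasp_force: 0.0
```

jog_arm --motion '[{"x": -2, "y": 0, "z": -3, "ax": 0, "ay": 0, "az": 0}, {"x": -2, "y": 0, "z": -3, "ax": 0, "ay": 0, "az": 0}, {"x": -2, "y": 0, "z": -3, "ax": 0, "ay": 0, "az": 0}, {"x": -2, "y": 0, "z": -2, "ax": 0, "ay": 0, "az": 0}, {"x": 0, "y": 0, "z": 0, "ax": 0, "ay": 0, "az": 0}]'

```text
time_s: 17.7
tool_pos: [0.4911, -0.1925, 0.1727]
tool_rot: [179.7, -0.3, 5.5]
force: [0.1, -0.5, 0.2]
grip_width: 0.0872
grasp_force: 0.0
```

```bash
cat > e.py <<'E'
from h import *
n='wrist';p=env.camera_params(n);w=env.read_camera(n);np.save('pics/wf.npy',w)
hsv=cv2.cvtColor(w,cv2.COLOR_RGB2HSV);print('blue px',(cv2.inRange(hsv,(100,120,60),(125,255,255))[:330]>0).sum())
# sample colours along door centre line n, at z=.034, mid y
u=np.array([.9951,.0976]);l=np.array([-.0976,.9951]);E=p['extrinsics']
def px(P):
    c=E[:3,:3]@P+E[:3,3];return int(p['cx']-p['fx']*c[0]/c[2]),int(p['cy']+p['fy']*c[1]/c[2])
def samp(a,b):
    x,y=px(np.r_[u*a+l*b,.034]);
    return hsv[y-1:y+2,x-1:x+2].reshape(-1,3).mean(0).round().astype(int).tolist() if 2<=x<638 and 2<=y<478 else None
b0=np.array([.575,-.187])@l
for a in np.arange(.52,.72,.01):print('%.3f'%a,samp(a,b0))
print('across')
for b in np.arange(b0-.09,b0+.095,.01):print('%.3f'%b,samp(.60,b))
E
python3 e.py
```

```text
blue px 0
0.520 [17, 98, 177]
0.530 [18, 96, 190]
0.540 [17, 98, 171]
0.550 [17, 98, 182]
0.560 [18, 95, 191]
0.570 [22, 86, 192]
0.580 [19, 92, 191]
0.590 [22, 85, 192]
0.600 [20, 90, 191]
0.610 [19, 96, 190]
0.620 [15, 110, 146]
0.630 [15, 110, 160]
0.640 [15, 109, 187]
0.650 [15, 109, 186]
0.660 [15, 111, 179]
0.670 None
0.680 None
0.690 None
0.700 None
0.710 None
across
-0.332 [18, 58, 176]
-0.322 [17, 60, 173]
-0.312 [17, 64, 174]
-0.302 [20, 89, 191]
-0.292 [20, 88, 191]
-0.282 [20, 90, 191]
-0.272 [20, 90, 191]
-0.262 [20, 90, 191]
-0.252 [20, 90, 191]
-0.242 [20, 90, 191]
-0.232 [20, 90, 191]
-0.222 [20, 90, 191]
-0.212 [20, 91, 191]
-0.202 [20, 91, 191]
-0.192 [20, 91, 191]
-0.182 [17, 98, 189]
-0.172 [15, 110, 151]
-0.162 [15, 109, 190]
-0.152 [15, 111, 186]
```

The bare back is up and no blue shows. The fallen edge is near n≈0.617, so the centre is only about 10 mm behind the front edge. I'll check the near edge and the flatness more finely.

```bash
cat > g.py <<'E'
from h import *
n='wrist';p=env.camera_params(n);w=env.read_camera(n)
u=np.array([.9951,.0976]);l=np.array([-.0976,.9951]);E=p['extrinsics']
# rectify plane z=.034 at 1 mm/px : rows n .48..-.68, cols b -.36..-.12
def grid(z):
    A,B=np.meshgrid(np.arange(.46,.68,.001),np.arange(-.36,-.12,.001),indexing='ij')
    P=A[...,None]*np.r_[u,0]+B[...,None]*np.r_[l,0]+np.array([0,0,z]);c=P@E[:3,:3].T+E[:3,3]
    return cv2.remap(w,(p['cx']-p['fx']*c[...,0]/c[...,2]).astype(np.float32),(p['cy']+p['fy']*c[...,1]/c[...,2]).astype(np.float32),1)
R=grid(.034).astype(float)
prof=R[:,90:150].mean(1); d=np.abs(np.diff(prof,axis=0)).sum(1)
print('along edges',[( '%.3f'%(.46+i*.001),int(d[i])) for i in np.argsort(-d)[:14]])
for a in(.50,.51,.52,.53,.54,.55,.57,.60,.61):
    i=int(round((a-.46)*1000));pr=R[i-3:i+4].mean(0);d=np.abs(pr[4:]-pr[:-4]).sum(1)
    L=np.argmax(d[30:90])+30;r=np.argmax(d[150:210])+150
    print(a,'b %.3f %.3f width %d'%(-.358+L*.001,-.358+r*.001,r-L),int(d[L]),int(d[r]))
E
python3 g.py
```

```text
along edges [('0.662', 341), ('0.519', 132), ('0.661', 77), ('0.618', 77), ('0.501', 62), ('0.502', 51), ('0.520', 25), ('0.518', 24), ('0.517', 18), ('0.500', 17), ('0.554', 16), ('0.620', 16), ('0.540', 15), ('0.539', 13)]
0.5 b -0.271 -0.207 width 64 29 58
0.51 b -0.294 -0.173 width 121 134 175
0.52 b -0.309 -0.173 width 136 56 172
0.53 b -0.288 -0.172 width 116 95 150
0.54 b -0.292 -0.196 width 96 182 154
0.55 b -0.288 -0.180 width 108 99 154
0.57 b -0.308 -0.180 width 128 71 266
0.6 b -0.312 -0.180 width 132 137 202
0.61 b -0.311 -0.180 width 131 83 133
```

The door spans n 0.519 to 0.618, 99 × 131 mm at z=0.034, so it is flat. Its centre is about 11 mm behind the front edge, which is a thin margin. I'll nudge the overhanging edge about 20 mm further with the fingertips at z≈0.026.

jog_arm --motion '[{"x": 0, "y": 0, "z": 4, "ax": 0, "ay": 0, "az": 0}, {"x": 0, "y": 0, "z": 4, "ax": 0, "ay": 0, "az": 0}, {"x": 0, "y": 0, "z": 4, "ax": 0, "ay": 0, "az": 0}, {"x": 0, "y": 0, "z": 3, "ax": 0, "ay": 0, "az": 0}, {"x": 0, "y": 0, "z": 2.6, "ax": 0, "ay": 0, "az": 0}]'

```text
time_s: 18.3
tool_pos: [0.4896, -0.1892, -0.0112]
tool_rot: [-179.8, 0.2, 5.6]
force: [0.1, 0.0, -0.3]
grip_width: 0.0867
grasp_force: 0.0
```

jog_arm --motion '[{"x": 0.6, "y": 0, "z": 0, "ax": 0, "ay": 0, "az": 0}, {"x": 0.6, "y": 0, "z": 0, "ax": 0, "ay": 0, "az": 0}, {"x": 0.6, "y": 0, "z": 0, "ax": 0, "ay": 0, "az": 0}, {"x": 0.5, "y": 0, "z": 0, "ax": 0, "ay": 0, "az": 0}, {"x": 0.5, "y": 0, "z": 0, "ax": 0, "ay": 0, "az": 0}]'

```text
time_s: 18.8
tool_pos: [0.5202, -0.1883, -0.0065]
tool_rot: [179.9, -0.1, 5.6]
force: [-0.6, -0.5, -0.2]
grip_width: 0.0868
grasp_force: 0.0
```

TCP is at n≈0.499 and contact is due at about 0.507. I'll push slowly.

jog_arm --motion '[{"x": 0.3, "y": 0, "z": 0, "ax": 0, "ay": 0, "az": 0}, {"x": 0.3, "y": 0, "z": 0, "ax": 0, "ay": 0, "az": 0}, {"x": 0.3, "y": 0, "z": 0, "ax": 0, "ay": 0, "az": 0}, {"x": 0.3, "y": 0, "z": 0, "ax": 0, "ay": 0, "az": 0}, {"x": 0.3, "y": 0, "z": 0, "ax": 0, "ay": 0, "az": 0}]'

```text
time_s: 19.3
tool_pos: [0.5329, -0.1869, -0.0079]
tool_rot: [180.0, 0.1, 5.6]
force: [-1.5, -1.1, 0.3]
grip_width: 0.087
grasp_force: 0.8
```

jog_arm --motion '[{"x": 0.3, "y": 0, "z": 0, "ax": 0, "ay": 0, "az": 0}, {"x": 0.3, "y": 0, "z": 0, "ax": 0, "ay": 0, "az": 0}, {"x": 0.3, "y": 0, "z": 0, "ax": 0, "ay": 0, "az": 0}, {"x": 0.3, "y": 0, "z": 0, "ax": 0, "ay": 0, "az": 0}, {"x": 0.1, "y": 0, "z": 0, "ax": 0, "ay": 0, "az": 0}]'

```text
time_s: 19.8
tool_pos: [0.547, -0.1852, -0.0078]
tool_rot: [-180.0, -0.0, 5.6]
force: [-0.7, 0.1, -0.2]
grip_width: 0.087
grasp_force: 0.6
```

jog_arm --motion '[{"x": -1, "y": 0, "z": 0, "ax": 0, "ay": 0, "az": 0}, {"x": -2, "y": 0, "z": 0, "ax": 0, "ay": 0, "az": 0}, {"x": -2, "y": 0, "z": -4, "ax": 0, "ay": 0, "az": 0}, {"x": 0, "y": 0, "z": -4, "ax": 0, "ay": 0, "az": 0}, {"x": 0, "y": 0, "z": -4, "ax": 0, "ay": 0, "az": 0}]'

```text
time_s: 20.3
tool_pos: [0.4953, -0.1904, 0.1135]
tool_rot: [180.0, 0.0, 5.5]
force: [0.6, -0.4, 1.1]
grip_width: 0.0871
grasp_force: 0.0
```

jog_arm --motion '[{"x": 0, "y": 0, "z": -4, "ax": 0, "ay": 0, "az": 0}, {"x": 0, "y": 0, "z": -2, "ax": 0, "ay": 0, "az": 0}, {"x": 0, "y": 0, "z": 0, "ax": 0, "ay": 0, "az": 0}, {"x": 0, "y": 0, "z": 0, "ax": 0, "ay": 0, "az": 0}, {"x": 0, "y": 0, "z": 0, "ax": 0, "ay": 0, "az": 0}]'

```text
time_s: 20.8
tool_pos: [0.4954, -0.1899, 0.1705]
tool_rot: [-179.9, 0.1, 5.6]
force: [0.2, -0.0, -0.1]
grip_width: 0.0873
grasp_force: 0.0
```

```bash
python3 g.py; python3 -c "
from cell import env;print(env.get_obs()['tool_pos'])"
```

```text
along edges [('0.665', 281), ('0.539', 150), ('0.664', 135), ('0.638', 78), ('0.520', 65), ('0.521', 39), ('0.519', 39), ('0.540', 26), ('0.538', 23), ('0.574', 16), ('0.573', 16), ('0.559', 16), ('0.560', 15), ('0.639', 10)]
0.5 b -0.303 -0.172 width 131 17 29
0.51 b -0.286 -0.165 width 121 23 36
0.52 b -0.289 -0.173 width 116 72 83
0.53 b -0.294 -0.172 width 122 144 148
0.54 b -0.296 -0.173 width 123 42 152
0.55 b -0.288 -0.178 width 110 99 143
0.57 b -0.313 -0.179 width 134 107 191
0.6 b -0.312 -0.179 width 133 129 163
0.61 b -0.309 -0.180 width 129 104 232
[ 0.49544183 -0.1898532   0.17039035]
```

The door moved 20 mm to n 0.539–0.638. Its centre is about 30 mm behind the front edge and about 29 mm off the middle line, it lies flat, and the arm is clear.

```bash
python3 -c "
from cell import env;print(env.sign_off())"
```

```text
the job is handed in; nothing more can be done
None
```

The blue door now lies flat on the cork, blue face down, its centre about 30 mm behind the board's front edge by my camera measurement. The job is handed in at about 21 s of the 72 s allowed, but the sign-off gave no verdict.

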